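Zero the fine needle of a coaxial purge-gas valve and open the gas

TASK

Set the dry-gas purge for the balance: with only the small inner (fine) knob of the coaxial valve, screw the needle clockwise (seen from above) until you feel it come up finger-tight on its seat, never forcing it, then open it a quarter turn anticlockwise from there. The outer coarse ring is already set and must stay where it is. Then throw the green-tipped toggle valve fully open, over to the station's far side, let go, and leave the bottles and tools around it alone.

Things in the scene. Friction and masses are not known exactly. Their poses are not given: they have to be found in the camera images.
- station: Fixed purge-gas station: dark base plate 140 x 280 x 10 mm, manifold 60 x 240 mm, top at 46 mm. Origin at bench level under the valve axis; z up, x from its front (robot's side) to its rear, y to its left. Gauge, diameter 44 mm, top at 80 mm, at y=+95 mm. Toggle pivot at x=0, y=-95 mm, 73 mm up, in a clevis up to 78 mm. Drying column along y at x=+56 mm, top at 49 mm.
- valve (a point): point on the vertical axis of the coaxial valve, 69 mm above the bench, level with the top of the coarse ring. Black fixed scale skirt, diameter 58 mm, top at 51 mm; dark fluted coarse ring, diameter 50 mm, 53 to 69 mm above the bench; bright metal round fluted fine knob, diameter 24 mm, 71 to 89 mm above the bench
- fine_top (a point): centre of the top face of the fine knob, on the valve axis, 89 mm above the bench, 20 mm above the top of the coarse ring
- fine (a joint): angle of the fine knob (rad), growing anticlockwise from above (opening); 0 when its white pointer line points to the station's front (-x). Clockwise closes. The needle's seat is not marked and differs each time; it lies 1.0 to 2.7 rad clockwise of the starting angle. The knob turns freely at about 0.03 N m and stays where it is left
- fine_mark (a point): outer end of the white pointer on the fine knob, 11 mm off the axis. Feel of the knob: from first touch of the seat the torque climbs elastically by about 1.5 N m per rad; finger-tight is 0.1 to 0.25 N m above the free torque, 0.38 N m above it scores the seat. The quarter turn is counted from the seat (first touch or finger-tight, some 0.1 rad apart), good to 15 degrees
- coarse_mark (a point): outer end of the yellow index line on top of the coarse ring, 24 mm from the valve axis, 69 mm above the bench. The ring turns about the valve axis under only 0.04 N m, so a fingertip rubbing on it drags it round
- toggle (a joint): toggle valve lever in rad: 0 closed (leaning 0.7 rad from upright to the station's front, -x), 1.4 fully open (leaning 0.7 rad to the rear, +x). It swings about the station's y axis, takes about 0.07 N m and stays where it is left
- toggle_tip (a point): centre of the green ball, diameter 15 mm, on the tip of the steel toggle lever (diameter 7.6 mm), 45 mm from the lever's pivot; 107 mm above the bench when closed
- weighing_bottle: loose glass weighing bottle with knobbed lid, diameter 44 mm, 56 mm tall, standing in front of the station; origin under its centre; leave alone
- spanner: loose steel spanner 160 mm long lying behind the station; origin under its middle, x towards its jaw; leave alone
- union: loose brass pipe union, 22 mm across, 24 mm tall, standing in front of the station; origin under its centre; leave alone
- reagent_jar: loose white jar with blue lid, diameter 66 mm, 95 mm tall; origin under its centre; leave alone
- small_bottle: loose clear jar with green lid, diameter 52 mm, 100 mm tall; origin under its centre; leave alone
- beaker: loose glass beaker, diameter 66 mm, 75 mm tall; origin under its centre; leave alone
- amber_jar: loose amber jar with black lid, diameter 56 mm, 85 mm tall; origin under its centre; leave alone

How it is judged:
By the outcome, as a careful person would: the job done as asked, in the order asked, and still so for the second after the job is handed in, with the robot touching nothing.
It also fails if it takes over 72 s, if anything falls off the work surface, if the arm or the gripper's body presses on something with over 40 N, if the wrist force passes 120 N, or if a joint passes its speed limit or range.

ROBOT

A 6-joint arm with a two-finger parallel gripper is mounted at the origin on the work surface. World frame = base frame: x ahead of the robot, y to its left, z up, the work surface at z = 0. Lengths are in m, angles in degrees, forces in N, time in s.
With the tool pointing down it reaches from about 0.4 to 0.825 m from the base axis. Payload 7 kg.
Tool frame: the origin (TCP) lies on the centre line of the jaws, within the pads' length; the fingertips stand 11 mm ahead of it and the grasp point (between the pads) lies 8 mm behind it; z points along the fingers, y is the direction in which the jaws open and shut (so a half turn about z gives the same grasp; the last joint's range is limited). The gripper opens to 88 mm and grips with 3 to 60 N. Pads are 19 mm wide; open, the fingers measure 130 mm over their backs; the gripper's body (78 mm by 193 mm) begins 47 mm behind the grasp point.
Start: joints at [-55.972, 20.546, 0.682, 0, -70.136, -16.507], TCP at [0.203, -0.644, 0.238] pointing down, gripper open.
Joint ranges: [-176.03, 176.03], [-82.01, 121.73], [-58.28, 71.71], [-173.87, 95.51], [-174.79, -0.11], [-173.66, 173.66]. Speed limits (degrees/s): [136.94, 136.94, 172.46, 180, 180, 180].

INTERFACE

Orientations are given as [roll, pitch, yaw] about the fixed x, y, z axes, in that order (R = Rz(yaw) Ry(pitch) Rx(roll)).
In Python, from plant import ctrl, cams, order gives the robot as it stands.
- The arm moves only by the tool jog_arm, never from a script. Its argument "motion" is a list of rows, each an object with "offset": the shift along the tool's x, y, z in mm, a list of three; "roll": the turn about the tool's z in rad; "hand": the finger opening in mm, from 0 to 87.6. A call has 1 to 20 rows; each row is the pose to reach, as a shift and turn from the pose commanded when the call began, along the tool's axes at that moment; what a row does not reach only later rows make up. A row lasts 1/12 s, in which the tool goes at most 41.7 mm and 7.16 degrees, less where a joint would pass 70% of its speed; a pose out of reach is approached as far as the arm can. A call with a gripper value outside its range is refused whole. The fingers move at their own pace and stop on an object; the grip force is fixed at half the most. Time passes only in rows, so rows that repeat a pose let the fingers close. It gives the time, the measured TCP pose, the force and the opening at its end, in the units of the state.
- ctrl.get_obs(): the state, without advancing time (a new reading comes with each control period).
- cams.snapshot(name): name is "scene" or "top" or "wrist"; returns a dict with "img" (384x512x3 uint8, red, green, blue), "K" (3x3 intrinsics, pixels), "cam_to_world" (4x4, takes a point from camera to world coordinates); the wrist camera has in their place "T_tool_cam" (4x4, takes a point from camera to tool coordinates, whose origin is the TCP and whose axes are the flange's). Camera axes: x right, y down, z forward; pixel columns grow to the right and rows downward; lengths in m; the calibration is good to about 2 mm. A picture is of the moment at which its call begins: read the wrist's pose just before it. There is no depth.
- order.close_job(): hands the job in, once; it reports no verdict.
The state is a dict: "clock": time; "joint_pos": joint angles; "qvel": joint speeds; "tau": joint torques, N m; "tool_pos": TCP position; "orientation": TCP orientation; "force": force on the tool from outside, world axes, zero at the start; "moment": the same for the moment, N m; "opening": finger opening in m.
Only numpy, scipy, OpenCV 4.12 (cv2) and the standard library are available. Lean on these libraries where they do the work, as an engineer would, in place of code of your own. Each camera call takes 0.05 s, during which the arm holds its last target. There are 200 camera calls.

## Working session

There is one attempt and no reset: what is moved stays moved. The work goes in short steps, Python scripts to look and compute and a tool call to move; the robot and the scene stay as the last step left them, time stands still between calls to the robot, and variables do not carry over. Pictures are saved under pics/ and viewed, about 8 in all and at most 12, crops included, and the job is handed in when it is done.

Besides the shell and the picture viewer there is one more tool, called in YAML: its name, and indented under it one key for each argument. jog_arm: Moves the arm, as the interface text tells. Its arguments: {"type":"object","properties":{"motion":{"type":"array"}},"required":["motion"]}

```bash
mkdir -p pics; ls; python3 - <<'E'
from plant import ctrl,cams
import cv2,pickle
print(ctrl.get_obs())
d={}
for n in("scene","top","wrist"):
    s=cams.snapshot(n);d[n]=s
    cv2.imwrite(f"pics/{n}0.png",s["img"][:,:,::-1])
    print(n,{k:v.tolist() for k,v in s.items() if k!="img"})
pickle.dump(d,open("s0.pkl","wb"))
E
```

```text
pics
{'clock': 0.0, 'joint_pos': array([-5.59736723e+01,  2.05893997e+01,  6.34461249e-01, -2.01401938e-02,
       -7.01375183e+01, -1.65070879e+01]), 'qvel': array([ 0.08369671, -0.04773508,  0.09860869, -0.04875822,  0.020146  ,
        0.01665577]), 'tau': array([-4.32962734e-04, -5.82717025e+01,  2.93055689e+01,  6.99732721e+00,
        6.94759452e-03, -1.13790884e-04]), 'tool_pos': array([ 0.20302497, -0.64324276,  0.23665082]), 'orientation': array([ 1.79905974e+02, -8.11965370e-03, -1.62487612e+02]), 'force': array([-0.30491794, -0.17687147,  0.40751108]), 'moment': array([ 0.00613024, -0.0024568 , -0.05780776]), 'opening': 0.08752096191342168}
scene {'K': [[371.22612919337666, 0.0, 252.45703093935998], [0.0, 371.22612919337666, 194.6489144652036], [0.0, 0.0, 1.0]], 'cam_to_world': [[-0.8727481564978893, 0.3375252030419486, -0.3526859688746164, 0.945643255102862], [0.48811482367167514, 0.6142890466277631, -0.6199942629614594, 0.6909249747627862], [0.0073874380880671504, -0.7132500995475886, -0.7008706879687933, 0.847702065172361], [0.0, 0.0, 0.0, 1.0]]}
top {'K': [[413.7205390199604, 0.0, 263.53695940013523], [0.0, 413.7205390199604, 189.7931126553136], [0.0, 0.0, 1.0]], 'cam_to_world': [[0.01395158982554412, -0.9804638548949378, 0.19620393060766744, 0.36973864169049314], [-0.9999006984643823, -0.013290490665690678, 0.0046857302851910495, 0.0407633840623928], [-0.001986542670103337, -0.196249820643036, -0.980551916802877, 1.0265913544468983], [0.0, 0.0, 0.0, 1.0]]}
wrist {'K': [[292.2011481026016, 0.0, 257.6814851805048], [0.0, 292.2011481026016, 191.11422713116224], [0.0, 0.0, 1.0]], 'T_tool_cam': [[-0.00011801446291958903, -0.9652174171234342, -0.26144851071320446, 0.07240027379419645], [0.9999999511679417, -3.825348476771774e-05, -0.0003101625141107224, -0.0002299985843189356], [0.0002893729441362253, -0.26144853454979805, 0.9652173745043456, -0.14712693994489376], [0.0, 0.0, 0.0, 1.0]]}
```

```bash
python3 - <<'E'
import cv2,numpy as np
a=cv2.imread("pics/top0.png")
cv2.imwrite("pics/v1.png",cv2.resize(a,(800,600),interpolation=cv2.INTER_CUBIC))
E
```

```text
(no output)
```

View pics/v1.png

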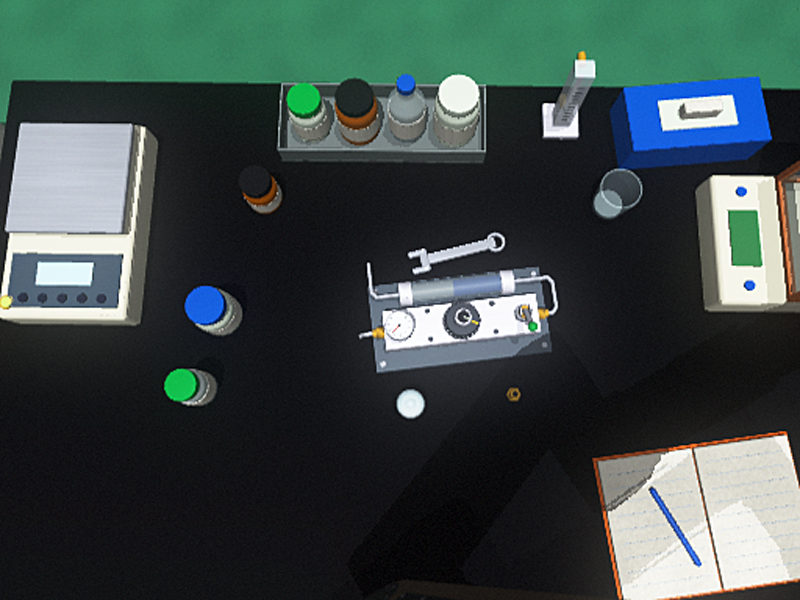

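View pics/scene0.png

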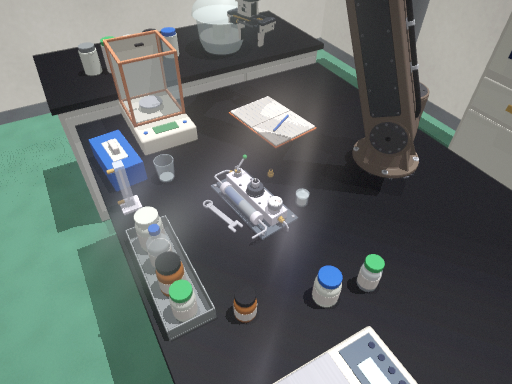

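The top view shows the knob at about (462,319) and the green tip at (533,327). The gauge is at (400,325), the union at (514,394) and the weighing bottle at (410,404), all in enlarged pixels.

```bash
cat > h.py <<'E'
import numpy as np,cv2
from scipy.spatial.transform import Rotation as R
def ray(s,uv,z,T=None):
    T=s["cam_to_world"] if T is None else T
    d=T[:3,:3]@np.linalg.solve(s["K"],[uv[0],uv[1],1]);o=T[:3,3]
    return o+d*(z-o[2])/d[2]
def Ttool(o):
    T=np.eye(4);T[:3,:3]=R.from_euler("xyz",o["orientation"],degrees=True).as_matrix();T[:3,3]=o["tool_pos"];return T
E
python3 - <<'E'
from h import *
import pickle
d=pickle.load(open("s0.pkl","rb"));s=d["top"];k=1.5625
hsv=cv2.cvtColor(s["img"],cv2.COLOR_RGB2HSV)
m=cv2.inRange(hsv,(45,120,60),(80,255,255));m[:195]=0;m[225:]=0;m[:,:325]=0;m[:,355:]=0
g=np.argwhere(m).mean(0)[::-1];print("green px",g)
P={n:ray(s,np.array(uv)/k,z) for n,uv,z in [("knob",(463,317),.089),("gauge",(400,324),.08),("union",(514,394),.024),("wb",(410,402),.05),("fr",(551,350),.01),("fl",(377,372),.01)]}
P["tip"]=ray(s,g,.107)
for n,p in P.items():print(n,p.round(4))
e=P["fl"]-P["fr"];print("front len",np.linalg.norm(e),"yaw",np.degrees(np.arctan2(-e[0],e[1])))
e=P["gauge"]-P["knob"];print("gauge d",np.linalg.norm(e[:2]),np.degrees(np.arctan2(-e[0],e[1])))
e=P["tip"]-P["knob"];print("tip d",np.linalg.norm(e[:2]),"want 99.3", "yaw",np.degrees(np.arctan2(e[1],e[0])-np.arctan2(-95,-29)))
E
```

```text
green px [340.4 208.5]
knob [ 0.5277 -0.0305  0.089 ]
gauge [0.5175 0.0621 0.08  ]
union [ 0.42   -0.1135  0.024 ]
wb [0.4047 0.0458 0.05  ]
fr [ 0.4902 -0.1751  0.01  ]
fl [0.4518 0.0984 0.01  ]
tip [ 0.5132 -0.128   0.107 ]
front len 0.2762311691497802 yaw 7.9804322172758715
gauge d 0.09316879695610021 6.322352250042855
tip d 0.09864396196142979 want 99.3 yaw 8.536614130980176
```

jog_arm:
  motion:
    - {"offset": [-30, 29, 0], "roll": -0.1, "hand": 46}
    - {"offset": [-60, 58, 0], "roll": -0.2, "hand": 46}
    - {"offset": [-90, 88, 0], "roll": -0.3, "hand": 46}
    - {"offset": [-120, 118, 0], "roll": -0.4, "hand": 46}
    - {"offset": [-150, 147, 0], "roll": -0.5, "hand": 46}
    - {"offset": [-180, 177, 0], "roll": -0.6, "hand": 46}
    - {"offset": [-210, 206, 0], "roll": -0.7, "hand": 46}
    - {"offset": [-240, 236, 0], "roll": -0.8, "hand": 46}
    - {"offset": [-270, 265, 0], "roll": -0.9, "hand": 46}
    - {"offset": [-300, 295, 0], "roll": -1.0, "hand": 46}
    - {"offset": [-330, 324, 0], "roll": -1.1, "hand": 46}
    - {"offset": [-360, 354, 0], "roll": -1.2, "hand": 46}
    - {"offset": [-390, 383, 0], "roll": -1.3, "hand": 46}
    - {"offset": [-420, 413, 0], "roll": -1.4, "hand": 46}
    - {"offset": [-450, 443, 0], "roll": -1.5, "hand": 46}
    - {"offset": [-475, 468, 0], "roll": -1.6, "hand": 46}
    - {"offset": [-490, 483, 0], "roll": -1.7, "hand": 46}
    - {"offset": [-494, 486, 0], "roll": -1.8, "hand": 46}
    - {"offset": [-494, 486, 0], "roll": -1.8, "hand": 46}
    - {"offset": [-494, 486, 0], "roll": -1.8, "hand": 46}

```text
clock: 1.82
tool_pos: [0.5276, -0.0313, 0.2372]
orientation: [179.9, 0.0, -59.5]
force: [-0.6, -0.2, 0.0]
opening: 0.046
```

```bash
python3 - <<'E'
from h import *
from plant import ctrl,cams
import pickle
o=ctrl.get_obs();s=cams.snapshot("wrist");pickle.dump((o,s),open("s1.pkl","wb"))
print({k:np.round(v,4).tolist() for k,v in o.items() if k not in("tau","qvel")})
cv2.imwrite("pics/w1.png",s["img"][:,:,::-1])
E
```

```text
{'clock': 1.8167, 'joint_pos': [17.8771, 6.7721, -17.6877, -0.0084, -65.5957, 12.6504], 'tool_pos': [0.5276, -0.0313, 0.2372], 'orientation': [179.9475, 0.0196, -59.4759], 'force': [-0.5942, -0.2307, 0.0069], 'moment': [-0.0288, 0.1985, -0.0315], 'opening': 0.046}
```

View pics/w1.png

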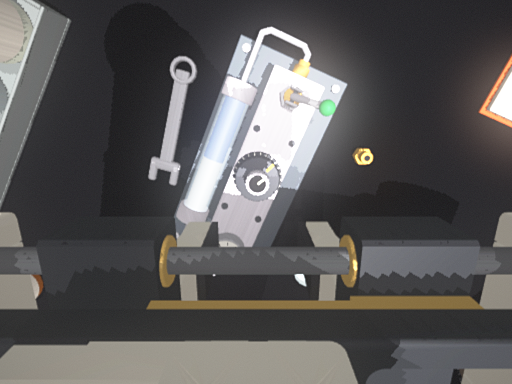

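The wrist view shows the fine knob at about (257,182), inside the dark coarse ring. The green tip is at (327,108) and the yellow index at (270,168).

```bash
python3 - <<'E'
from h import *
import pickle
o,s=pickle.load(open("s1.pkl","rb"));T=Ttool(o)@s["T_tool_cam"]
im=s["img"];hsv=cv2.cvtColor(im,cv2.COLOR_RGB2HSV)
print(cv2.cvtColor(im,cv2.COLOR_RGB2GRAY)[168:196:2,240:276:2])
def c(m,box):
    x0,y0,x1,y1=box;p=np.argwhere(m[y0:y1,x0:x1])[:,::-1]+[x0,y0];return p.mean(0),len(p)
g,n=c(cv2.inRange(hsv,(45,100,50),(85,255,255)),(300,80,350,130))
y,n2=c(cv2.inRange(hsv,(20,110,110),(35,255,255)),(235,150,285,205))
tip=ray(s,g,.107,T);ym=ray(s,y,.069,T)
print("tip",tip.round(4),n,g,"coarse mark",ym.round(4),n2,y)
# dark skirt+ring blob
m=cv2.inRange(cv2.cvtColor(im,cv2.COLOR_RGB2GRAY),0,70);x0,y0,x1,y1=225,140,292,216
for uv in[(257,182),(257.5,183)]:print("knob",ray(s,uv,.089,T).round(4))
cv2.imwrite("pics/w1c.png",cv2.resize(im[130:230,200:350,::-1],None,fx=5,fy=5,interpolation=cv2.INTER_CUBIC))
E
```

```text
[[191 155 166 130 123 124 123 123 121 124 125 123 202 163 247 248 237 216]
 [188 189 194 133 120 123 132 143 159 155 150 134 205 248 248 225 210 215]
 [187 188 173 117 120 152 177 182 198 184 183 168 139 223 222 207 212 214]
 [186 185 129 118 140 206 231 250 249 245 250 239 206 161 209 211 212 214]
 [171 152 109 116 222 255 255 168 113 130 150 255 255 254 171 202 201 202]
 [165 168 109 157 255 255 118 123 123 124 114 222 255 255 190 187 187 190]
 [163 167 117 255 255 135 119 124 120 118 249 255 253 255 254 183 188 188]
 [164 166 131 255 255 112 120 120 121 255 255 208 103 255 255 187 187 189]
 [163 166 171 255 254 115 121 121 124 255 165 117 112 255 255 180 186 189]
 [164 164 160 255 255 112 118 119 118 119 118 123 111 255 255 180 185 186]
 [161 162 162 241 255 152 113 119 119 121 120 115 197 255 232 182 184 186]
 [155 161 163 160 255 255 152 108 114 113 108 154 255 255 183 182 183 181]
 [232 160 164 164 171 255 255 255 229 220 255 255 255 175 178 180 178 181]
 [239 152 162 164 163 165 221 255 255 255 255 232 176 175 177 175 225 255]]
tip [ 0.5061 -0.1297  0.107 ] 66 [330.21212121 107.63636364] coarse mark [nan nan nan] 0 [nan nan]
knob [ 0.5261 -0.0319  0.089 ]
knob [ 0.5252 -0.0313  0.089 ]<stdin>:7: RuntimeWarning: Mean of empty slice.
  ret = um.true_divide(
```

View pics/w1c.png

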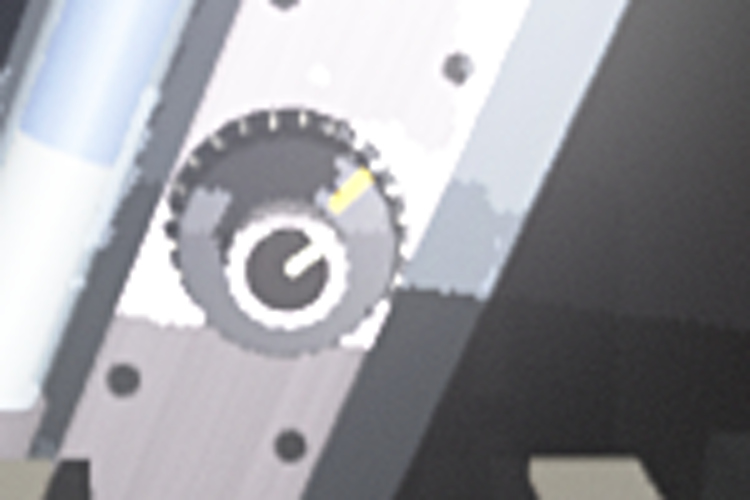

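jog_arm:
  motion:
    - {"offset": [-1, 1.8, 30], "roll": 0, "hand": 46}
    - {"offset": [-1, 1.8, 60], "roll": 0, "hand": 46}
    - {"offset": [-1, 1.8, 90], "roll": 0, "hand": 46}
    - {"offset": [-1, 1.8, 115], "roll": 0, "hand": 46}
    - {"offset": [-1, 1.8, 135], "roll": 0, "hand": 46}
    - {"offset": [-1, 1.8, 147], "roll": 0, "hand": 46}
    - {"offset": [-1, 1.8, 152], "roll": 0, "hand": 46}
    - {"offset": [-1, 1.8, 152], "roll": 0, "hand": 46}
    - {"offset": [-1, 1.8, 152], "roll": 0, "hand": 46}

```text
clock: 2.62
tool_pos: [0.5261, -0.0321, 0.0862]
orientation: [-180.0, -0.0, -59.5]
force: [0.9, -0.5, 0.2]
opening: 0.046
```

```bash
python3 - <<'E'
from h import *
from plant import ctrl,cams
o=ctrl.get_obs();s=cams.snapshot("wrist")
print({k:np.round(v,4).tolist() for k,v in o.items() if k not in("tau","qvel")})
cv2.imwrite("pics/w2.png",cv2.resize(s["img"][150:350,130:390,::-1],None,fx=3,fy=3))
E
```

```text
{'clock': 2.6167, 'joint_pos': [17.8538, 15.4706, -29.109, 0.0181, -45.3876, 12.6773], 'tool_pos': [0.5261, -0.0321, 0.0862], 'orientation': [-179.9709, -0.0198, -59.4562], 'force': [0.8525, -0.4503, 0.2309], 'moment': [0.0156, 0.1237, 0.0425], 'opening': 0.046}
```

View pics/w2.png

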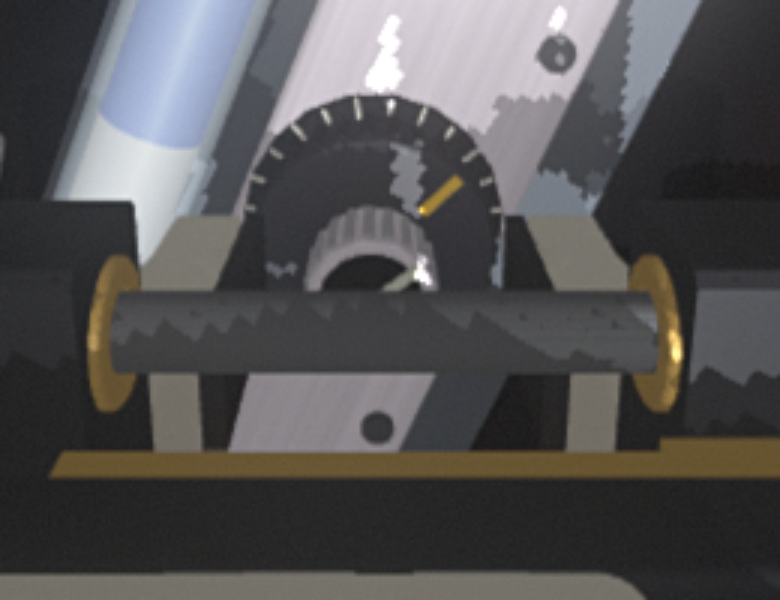

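```bash
python3 - <<'E'
from h import *
import pickle
o,s=pickle.load(open("s1.pkl","rb"));W=Ttool(o);T=W@s["T_tool_cam"]
p=ray(s,(257.4,183.6),.089,T);print(p,W[:3,:3].T@(p-W[:3,3]));print(W.round(4))
E
```

```text
[ 0.52491899 -0.03065098  0.089     ] [-0.00188202  0.00189129  0.1481828 ]
[[ 5.079e-01 -8.614e-01 -1.000e-03  5.276e-01]
 [-8.614e-01 -5.079e-01 -2.000e-04 -3.130e-02]
 [-3.000e-04  9.000e-04 -1.000e+00  2.372e-01]
 [ 0.000e+00  0.000e+00  0.000e+00  1.000e+00]]
```

```bash
python3 - <<'E'
import pickle
o,s=pickle.load(open("s1.pkl","rb"));print(s["T_tool_cam"].round(4),s["K"].round(2))
E
```

```text
[[-1.000e-04 -9.648e-01 -2.629e-01  7.050e-02]
 [ 1.000e+00 -5.000e-04  1.400e-03  1.700e-03]
 [-1.500e-03 -2.629e-01  9.648e-01 -1.471e-01]
 [ 0.000e+00  0.000e+00  0.000e+00  1.000e+00]] [[292.2    0.   257.68]
 [  0.   292.2  191.11]
 [  0.     0.     1.  ]]
```

jog_arm:
  motion:
    - {"offset": [0, -2, 1], "roll": 0, "hand": 46}
    - {"offset": [0, -2, 1], "roll": 0, "hand": 46}
    - {"offset": [0, -2, 1], "roll": 0, "hand": 32}
    - {"offset": [0, -2, 1], "roll": 0, "hand": 28}
    - {"offset": [0, -2, 1], "roll": 0, "hand": 15}
    - {"offset": [0, -2, 1], "roll": 0, "hand": 15}
    - {"offset": [0, -2, 1], "roll": 0, "hand": 15}
    - {"offset": [0, -2, 1], "roll": 0, "hand": 15}
    - {"offset": [0, -2, 1], "roll": 0, "hand": 15}

```text
clock: 3.42
tool_pos: [0.5279, -0.0303, 0.0847]
orientation: [-180.0, -0.0, -59.3]
force: [0.4, 0.4, 0.7]
opening: 0.0228
```

```bash
cat > st.py <<'E'
from h import *
from plant import ctrl
o=ctrl.get_obs()
print({k:np.round(v,4).tolist() for k,v in o.items() if k not in("tau","qvel")})
E
python3 st.py
```

```text
{'clock': 3.4167, 'joint_pos': [17.978, 15.7284, -28.978, -0.001, -45.2586, 12.6832], 'tool_pos': [0.5279, -0.0303, 0.0847], 'orientation': [-179.9657, -0.007, -59.3395], 'force': [0.3514, 0.4382, 0.7384], 'moment': [0.5411, -0.0834, -0.0135], 'opening': 0.0228}
```

jog_arm:
  motion:
    - {"offset": [0, 0, 0], "roll": 0.05, "hand": 15}
    - {"offset": [0, 0, 0], "roll": 0.1, "hand": 15}
    - {"offset": [0, 0, 0], "roll": 0.2, "hand": 15}
    - {"offset": [0, 0, 0], "roll": 0.3, "hand": 15}
    - {"offset": [0, 0, 0], "roll": 0.4, "hand": 15}
    - {"offset": [0, 0, 0], "roll": 0.5, "hand": 15}
    - {"offset": [0, 0, 0], "roll": 0.6, "hand": 15}
    - {"offset": [0, 0, 0], "roll": 0.7, "hand": 15}
    - {"offset": [0, 0, 0], "roll": 0.8, "hand": 15}
    - {"offset": [0, 0, 0], "roll": 0.85, "hand": 15}
    - {"offset": [0, 0, 0], "roll": 0.9, "hand": 15}

```text
clock: 4.33
tool_pos: [0.527, -0.0305, 0.0846]
orientation: [179.9, -0.0, -111.1]
force: [-3.2, 2.4, 4.5]
opening: 0.0227
```

```bash
python3 st.py
```

```text
{'clock': 4.3333, 'joint_pos': [17.9847, 15.7053, -29.0128, -0.028, -45.3423, -39.0375], 'tool_pos': [0.527, -0.0305, 0.0846], 'orientation': [179.9406, -0.0226, -111.0724], 'force': [-3.2392, 2.4048, 4.4662], 'moment': [1.0354, 1.2069, -0.0198], 'opening': 0.0227}
```

```bash
cat > tq.py <<'E'
from h import *
from plant import ctrl,cams
import sys
n=int(sys.argv[1]) if len(sys.argv)>1 else 4
M=[];t5=[]
for i in range(n):
    o=ctrl.get_obs();M.append(o["moment"][2]);t5.append(o["tau"][5]);
    if i<n-1: cams.snapshot("wrist")
print("t",round(o["clock"],2),"Mz",np.round(M,3),"mean",np.mean(M).round(3),"tau6",np.round(t5,4),"yaw",o["orientation"][2].round(2),"F",o["force"].round(1),"pos",o["tool_pos"].round(4))
E
python3 tq.py 6
```

```text
t 4.58 Mz [-0.02  -0.059  0.02  -0.047 -0.034 -0.04 ] mean -0.03 tau6 [ 0.7703  0.6409 -0.8589 -0.3637 -0.0839 -0.0015] yaw -110.81 F [-4.   2.9  6.1] pos [ 0.527  -0.0304  0.0846]
```

jog_arm:
  motion:
    - {"offset": [0, 0, 0], "roll": 0.07, "hand": 15}
    - {"offset": [0, 0, 0], "roll": 0.14, "hand": 15}
    - {"offset": [0, 0, 0], "roll": 0.19, "hand": 15}
    - {"offset": [0, 0, 0], "roll": 0.2, "hand": 15}
    - {"offset": [0, 0, 0], "roll": 0.2, "hand": 15}

```text
clock: 5.0
tool_pos: [0.5268, -0.0304, 0.0846]
orientation: [179.9, -0.0, -122.3]
force: [-5.5, 3.7, 7.1]
opening: 0.0225
```

```bash
python3 tq.py
```

```text
t 5.15 Mz [-0.008  0.01  -0.05   0.001] mean -0.012 tau6 [-0.2996 -0.0944 -0.0082  0.0153] yaw -122.27 F [-5.   3.7  6.4] pos [ 0.5268 -0.0304  0.0846]
```

jog_arm:
  motion:
    - {"offset": [0, 0, 0], "roll": 0.06, "hand": 15}
    - {"offset": [0, 0, 0], "roll": 0.11, "hand": 15}
    - {"offset": [0, 0, 0], "roll": 0.11, "hand": 15}

```text
clock: 5.4
tool_pos: [0.5267, -0.0303, 0.0846]
orientation: [179.9, -0.0, -128.7]
force: [-6.0, 4.7, 6.1]
opening: 0.0233
```

```bash
python3 tq.py
```

```text
t 5.55 Mz [ 0.001 -0.05  -0.016 -0.077] mean -0.036 tau6 [-0.8607 -0.3944 -0.0953 -0.0064] yaw -128.57 F [-5.7  4.4  6.8] pos [ 0.5267 -0.0303  0.0846]
```

jog_arm:
  motion:
    - {"offset": [0, 0, 0], "roll": 0.06, "hand": 15}
    - {"offset": [0, 0, 0], "roll": 0.11, "hand": 15}
    - {"offset": [0, 0, 0], "roll": 0.11, "hand": 15}

```text
clock: 5.8
tool_pos: [0.5266, -0.0302, 0.0846]
orientation: [179.9, -0.1, -135.0]
force: [-6.0, 5.6, 7.7]
opening: 0.0229
```

```bash
python3 tq.py
```

```text
t 5.95 Mz [ 0.004  0.013 -0.034  0.023] mean 0.002 tau6 [-0.9046 -0.4344 -0.1345 -0.0455] yaw -134.87 F [-5.6  4.6  7.1] pos [ 0.5266 -0.0302  0.0846]
```

Total 1.32 rad, still free.

jog_arm:
  motion:
    - {"offset": [0, 0, 0], "roll": 0.06, "hand": 15}
    - {"offset": [0, 0, 0], "roll": 0.11, "hand": 15}
    - {"offset": [0, 0, 0], "roll": 0.11, "hand": 15}

```text
clock: 6.2
tool_pos: [0.5265, -0.0302, 0.0846]
orientation: [179.9, -0.1, -141.3]
force: [-6.8, 6.2, 7.3]
opening: 0.0234
```

```bash
python3 tq.py
```

```text
t 6.35 Mz [0.084 0.155 0.102 0.088] mean 0.107 tau6 [-0.9977 -0.5258 -0.2254 -0.1364] yaw -141.17 F [-6.1  6.3  7.9] pos [ 0.5265 -0.0302  0.0846]
```

jog_arm:
  motion:
    - {"offset": [0, 0, 0], "roll": 0.02, "hand": 15}
    - {"offset": [0, 0, 0], "roll": 0.04, "hand": 15}
    - {"offset": [0, 0, 0], "roll": 0.04, "hand": 15}
    - {"offset": [0, 0, 0], "roll": 0.04, "hand": 15}

```text
clock: 6.68
tool_pos: [0.5265, -0.0301, 0.0846]
orientation: [179.9, -0.1, -143.5]
force: [-5.8, 6.2, 7.9]
opening: 0.023
```

```bash
python3 tq.py 6
```

```text
t 6.93 Mz [0.098 0.077 0.174 0.141 0.116 0.102] mean 0.118 tau6 [-0.2162 -0.1633 -0.1498 -0.1468 -0.1461 -0.146 ] yaw -143.45 F [-6.2  6.5  7.3] pos [ 0.5265 -0.0301  0.0846]
```

jog_arm:
  motion:
    - {"offset": [0, 0, 0], "roll": 0.02, "hand": 15}
    - {"offset": [0, 0, 0], "roll": 0.04, "hand": 15}
    - {"offset": [0, 0, 0], "roll": 0.04, "hand": 15}
    - {"offset": [0, 0, 0], "roll": 0.04, "hand": 15}

```text
clock: 7.27
tool_pos: [0.5265, -0.0301, 0.0846]
orientation: [179.9, -0.1, -145.7]
force: [-7.0, 7.1, 8.5]
opening: 0.0229
```

```bash
python3 tq.py 6
```

```text
t 7.52 Mz [0.178 0.146 0.127 0.225 0.204 0.157] mean 0.173 tau6 [-0.2523 -0.1995 -0.1859 -0.1829 -0.1823 -0.1822] yaw -145.74 F [-6.8  6.7  8.8] pos [ 0.5264 -0.0301  0.0846]
```

jog_arm:
  motion:
    - {"offset": [0, 0, 0], "roll": -0.05, "hand": 15}
    - {"offset": [0, 0, 0], "roll": -0.15, "hand": 15}
    - {"offset": [0, 0, 0], "roll": -0.25, "hand": 15}
    - {"offset": [0, 0, 0], "roll": -0.35, "hand": 15}
    - {"offset": [0, 0, 0], "roll": -0.45, "hand": 15}
    - {"offset": [0, 0, 0], "roll": -0.55, "hand": 15}
    - {"offset": [0, 0, 0], "roll": -0.65, "hand": 15}
    - {"offset": [0, 0, 0], "roll": -0.75, "hand": 15}
    - {"offset": [0, 0, 0], "roll": -0.85, "hand": 15}
    - {"offset": [0, 0, 0], "roll": -0.95, "hand": 15}
    - {"offset": [0, 0, 0], "roll": -1.05, "hand": 15}
    - {"offset": [0, 0, 0], "roll": -1.15, "hand": 15}
    - {"offset": [0, 0, 0], "roll": -1.25, "hand": 15}
    - {"offset": [0, 0, 0], "roll": -1.35, "hand": 15}
    - {"offset": [0, 0, 0], "roll": -1.45, "hand": 15}
    - {"offset": [0, 0, 0], "roll": -1.55, "hand": 15}
    - {"offset": [0, 0, 0], "roll": -1.65, "hand": 15}
    - {"offset": [0, 0, 0], "roll": -1.7, "hand": 15}
    - {"offset": [0, 0, 0], "roll": -1.7, "hand": 15}
    - {"offset": [0, 0, 0], "roll": -1.7, "hand": 15}

```text
clock: 9.18
tool_pos: [0.5281, -0.0303, 0.0847]
orientation: [-179.9, -0.0, -48.5]
force: [-0.3, 3.1, 2.1]
opening: 0.0229
```

```bash
python3 tq.py 3
```

```text
t 9.28 Mz [0.006 0.022 0.041] mean 0.023 tau6 [0.3201 0.0883 0.0033] yaw -48.51 F [0.2 4.2 0.6] pos [ 0.5281 -0.0303  0.0847]
```

jog_arm:
  motion:
    - {"offset": [0, 0, 0], "roll": 0, "hand": 46}
    - {"offset": [0, 0, 0], "roll": 0, "hand": 46}
    - {"offset": [0, 0, 0], "roll": 0, "hand": 46}
    - {"offset": [0, 0, -10], "roll": 0, "hand": 46}
    - {"offset": [0, 0, -30], "roll": 0, "hand": 46}
    - {"offset": [0, 0, -60], "roll": 0, "hand": 46}
    - {"offset": [0, 0, -90], "roll": 0.05, "hand": 46}
    - {"offset": [0, 0, -120], "roll": 0.1, "hand": 46}
    - {"offset": [0, 0, -140], "roll": 0.15, "hand": 46}
    - {"offset": [0, 0, -152], "roll": 0.19, "hand": 46}
    - {"offset": [0, 0, -152], "roll": 0.19, "hand": 46}
    - {"offset": [0, 0, -152], "roll": 0.19, "hand": 46}

```text
clock: 10.28
tool_pos: [0.5276, -0.0306, 0.2376]
orientation: [-179.9, -0.0, -59.3]
force: [-0.1, 0.3, -0.1]
opening: 0.0463
```

```bash
python3 - <<'E'
from h import *
from plant import ctrl,cams
import pickle
o=ctrl.get_obs();s=cams.snapshot("wrist");pickle.dump((o,s),open("s2.pkl","wb"))
print(o["clock"],o["tool_pos"],o["orientation"])
a=pickle.load(open("s1.pkl","rb"))[1]["img"]
f=lambda im:cv2.resize(im[150:220,215:295,::-1],None,fx=5,fy=5,interpolation=cv2.INTER_CUBIC)
cv2.imwrite("pics/w3.png",np.hstack([f(a),f(s["img"])]))
E
```

```text
10.2833 [ 0.5275864  -0.03063145  0.23758265] [-1.79907028e+02 -1.78539332e-02 -5.93212212e+01]
```

View pics/w3.png

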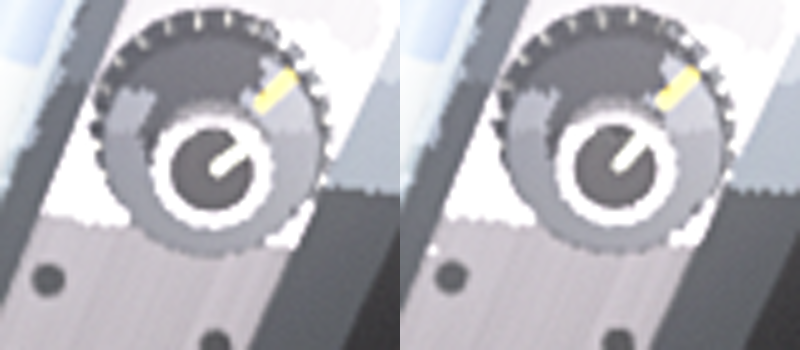

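jog_arm:
  motion:
    - {"offset": [3, 5, 0], "roll": 0.1, "hand": 0}
    - {"offset": [7, 12, 0], "roll": 0.22, "hand": 0}
    - {"offset": [11, 18, 0], "roll": 0.34, "hand": 0}
    - {"offset": [15, 24, 0], "roll": 0.46, "hand": 0}
    - {"offset": [18, 30, 0], "roll": 0.58, "hand": 0}
    - {"offset": [22, 36, 0], "roll": 0.7, "hand": 0}
    - {"offset": [26, 43, 0], "roll": 0.82, "hand": 0}
    - {"offset": [30, 50, 0], "roll": 0.94, "hand": 0}
    - {"offset": [34, 56, 0], "roll": 1.06, "hand": 0}
    - {"offset": [38, 62, 0], "roll": 1.18, "hand": 0}
    - {"offset": [41, 68, 0], "roll": 1.3, "hand": 0}
    - {"offset": [45, 74, 0], "roll": 1.42, "hand": 0}
    - {"offset": [49, 80, 0], "roll": 1.54, "hand": 0}
    - {"offset": [52, 86, 0], "roll": 1.66, "hand": 0}
    - {"offset": [56, 93, 0], "roll": 1.78, "hand": 0}
    - {"offset": [60, 99, 0], "roll": 1.9, "hand": 0}
    - {"offset": [61, 101, 0], "roll": 1.967, "hand": 0}
    - {"offset": [61, 101, 0], "roll": 1.967, "hand": 0}
    - {"offset": [61, 101, 0], "roll": 1.967, "hand": 0}

```text
clock: 11.92
tool_pos: [0.4713, -0.1346, 0.2357]
orientation: [180.0, -0.1, -171.9]
force: [-0.1, 1.1, -0.8]
opening: 0.0004
```

```bash
python3 - <<'E'
from h import *
from plant import ctrl,cams
o=ctrl.get_obs();s=cams.snapshot("wrist")
print({k:np.round(v,4).tolist() for k,v in o.items() if k not in("tau","qvel")})
cv2.imwrite("pics/w4.png",s["img"][:,:,::-1])
hsv=cv2.cvtColor(s["img"],cv2.COLOR_RGB2HSV);m=cv2.inRange(hsv,(45,100,50),(85,255,255))
n,l,st,c=cv2.connectedComponentsWithStats(m)
W=Ttool(o)
for i in range(1,n):
    if st[i,4]>20:
        p=ray(s,c[i],.107,W@s["T_tool_cam"]);print(st[i],c[i].round(1),p.round(4),"tool",(W[:3,:3].T@(p-W[:3,3])).round(4))
E
```

```text
{'clock': 11.9167, 'joint_pos': [7.0887, 3.0471, -22.07, -0.0089, -64.9843, -88.9881], 'tool_pos': [0.4713, -0.1346, 0.2357], 'orientation': [179.9901, -0.1012, -171.9032], 'force': [-0.1235, 1.1352, -0.8124], 'moment': [0.0773, -0.0567, 0.0567], 'opening': 0.0004}
```

View pics/w4.png

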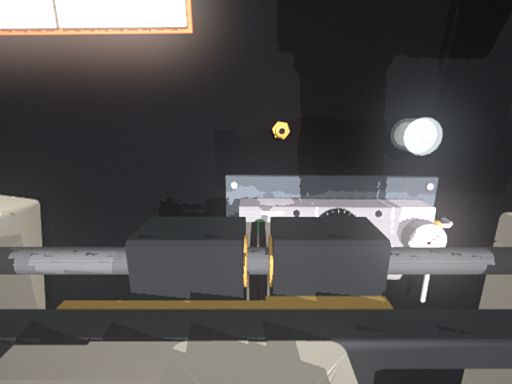

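The wrist view shows the station's edges level, so the yaw is right. A sliver of the green ball shows between the fingers at (258,221), so they line up with the lever.

jog_arm:
  motion:
    - {"offset": [0, 0, 30], "roll": 0, "hand": 0}
    - {"offset": [0, 0, 60], "roll": 0, "hand": 0}
    - {"offset": [0, 0, 90], "roll": 0, "hand": 0}
    - {"offset": [0, 0, 115], "roll": 0, "hand": 0}
    - {"offset": [0, 0, 128], "roll": 0, "hand": 0}
    - {"offset": [0, 0, 130], "roll": 0, "hand": 0}
    - {"offset": [-8, 0, 130], "roll": 0, "hand": 0}
    - {"offset": [-16, 0, 130], "roll": 0, "hand": 0}
    - {"offset": [-24, 0, 130], "roll": 0, "hand": 0}
    - {"offset": [-32, 0, 130], "roll": 0, "hand": 0}
    - {"offset": [-40, 0, 130], "roll": 0, "hand": 0}
    - {"offset": [-48, 0, 130], "roll": 0, "hand": 0}
    - {"offset": [-56, 0, 130], "roll": 0, "hand": 0}
    - {"offset": [-63, 0, 130], "roll": 0, "hand": 0}
    - {"offset": [-68, 0, 130], "roll": 0, "hand": 0}
    - {"offset": [-70, 0, 130], "roll": 0, "hand": 0}

```text
clock: 13.3
tool_pos: [0.5414, -0.1248, 0.1061]
orientation: [180.0, -0.1, -172.1]
force: [-3.1, -1.2, 0.4]
opening: 0.0
```

```bash
python3 st.py
```

```text
{'clock': 13.3, 'joint_pos': [7.2137, 16.4743, -24.2575, -0.0078, -49.3367, -89.2595], 'tool_pos': [0.5414, -0.1248, 0.1061], 'orientation': [179.9932, -0.0684, -172.0508], 'force': [-3.1218, -1.1879, 0.4228], 'moment': [-0.2127, 1.2912, 0.0164], 'opening': 0.0}
```

jog_arm:
  motion:
    - {"offset": [-2, 0, 0], "roll": 0, "hand": 0}
    - {"offset": [-4, 0, 0], "roll": 0, "hand": 0}
    - {"offset": [-4, 0, 0], "roll": 0, "hand": 0}
    - {"offset": [-4, 0, 0], "roll": 0, "hand": 0}

```text
clock: 13.63
tool_pos: [0.5454, -0.1242, 0.1067]
orientation: [-180.0, 0.0, -172.0]
force: [-2.0, -0.2, -0.3]
opening: 0.0004
```

jog_arm:
  motion:
    - {"offset": [-2, 0, 0], "roll": 0, "hand": 0}
    - {"offset": [-2, 0, 0], "roll": 0, "hand": 0}

```text
clock: 13.8
tool_pos: [0.5463, -0.1241, 0.1065]
orientation: [180.0, -0.1, -172.1]
force: [-4.9, -0.9, 1.5]
opening: 0.0004
```

jog_arm:
  motion:
    - {"offset": [-1, 0, 0], "roll": 0, "hand": 0}
    - {"offset": [-2, 0, 0], "roll": 0, "hand": 0}
    - {"offset": [-2, 0, 0], "roll": 0, "hand": 0}

```text
clock: 14.05
tool_pos: [0.5468, -0.124, 0.1062]
orientation: [180.0, -0.3, -172.1]
force: [-10.1, -0.9, 4.1]
opening: 0.0004
```

The force has climbed to 10 N while the tool barely moves, so the lever is at its stop. I'll back off, rise and check.

jog_arm:
  motion:
    - {"offset": [10, 0, 0], "roll": 0, "hand": 0}
    - {"offset": [25, 0, 0], "roll": 0, "hand": 0}
    - {"offset": [45, 0, 0], "roll": 0, "hand": 0}
    - {"offset": [70, 0, 0], "roll": 0, "hand": 0}
    - {"offset": [100, 0, -20], "roll": 0, "hand": 0}
    - {"offset": [125, 0, -50], "roll": 0, "hand": 0}
    - {"offset": [135, 0, -80], "roll": 0, "hand": 0}
    - {"offset": [140, 0, -110], "roll": 0, "hand": 0}
    - {"offset": [140, 0, -130], "roll": 0, "hand": 0}
    - {"offset": [140, 0, -130], "roll": 0, "hand": 0}
    - {"offset": [140, 0, -130], "roll": 0, "hand": 0}

```text
clock: 14.97
tool_pos: [0.4117, -0.1429, 0.2384]
orientation: [-180.0, 0.4, -172.0]
force: [-0.8, 0.2, -1.2]
opening: 0.0004
```

```bash
python3 - <<'E'
from h import *
from plant import ctrl,cams
import pickle
o=ctrl.get_obs();s=cams.snapshot("wrist");t=cams.snapshot("top")
print(o["clock"],o["tool_pos"],o["force"])
d=pickle.load(open("s0.pkl","rb"))
for im,ss in((t["img"],t),):
    hsv=cv2.cvtColor(im,cv2.COLOR_RGB2HSV);m=cv2.inRange(hsv,(45,120,60),(80,255,255));m[:180]=0;m[225:]=0;m[:,:325]=0;m[:,355:]=0
    p=np.argwhere(m);g=p.mean(0)[::-1];print("tip",len(p),g,ray(ss,g,.107),"expected .570,-.121")
c=lambda im:cv2.resize(im[165:265,220:370,::-1],(540,360),interpolation=cv2.INTER_CUBIC)
a=np.hstack([cv2.resize(c(d["top"]["img"]),(400,267)),cv2.resize(c(t["img"]),(400,267))])
b=cv2.resize(s["img"][60:,:,::-1],(506,320));b=np.hstack([b,np.zeros((320,294,3),np.uint8)])
cv2.imwrite("pics/v5.png",np.vstack([a,b]))
E
```

```text
14.9667 [ 0.4117053  -0.14292527  0.23836893] [-0.79836837  0.16721678 -1.21184435]
tip 30 [336.63333333 183.36666667] [ 0.57089274 -0.12077289  0.107     ] expected .570,-.121
```

View pics/v5.png

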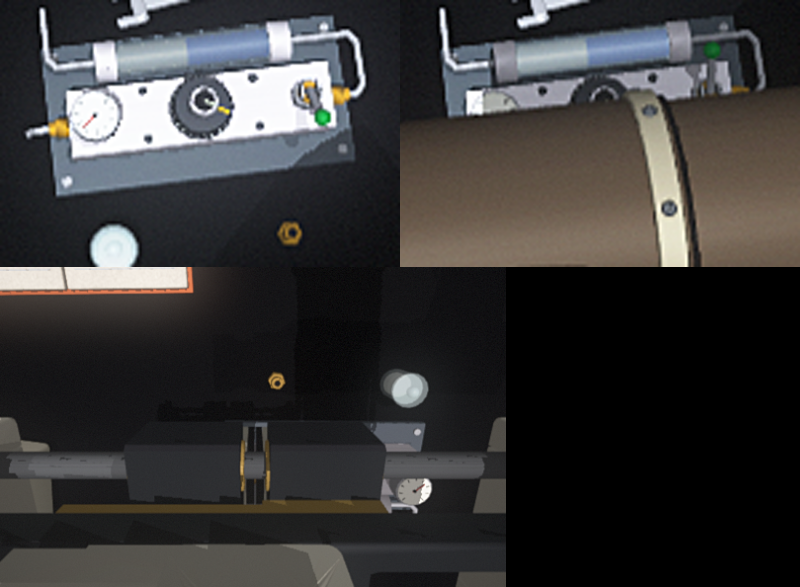

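The green tip has moved to the rear side, at (0.571,-0.121) against an expected (0.570,-0.121). The union and the weighing bottle are undisturbed and the arm is clear.

```bash
python3 -c "
from plant import order;print(order.close_job())"
```

```text
the job is handed in; nothing more can be done
None
```

The needle is set a quarter turn open from its seat, the toggle is fully open, and the job is handed in at about 15 s on the robot's clock.

- **Finding the seat:** I gripped only the fine knob and turned it clockwise in small steps. The seat showed up about 1.35 rad from the start. I stopped with the torque about 0.14–0.15 N m above free, within the finger-tight band.
- **Quarter turn:** I then turned the tool 1.70 rad anticlockwise. Allowing for give in the grip, that puts the knob an estimated 1.5–1.7 rad open from the seat.
- **Toggle:** I pushed it to the rear until the force rose to about 10 N at its stop, then let go. The green tip measured (0.571, -0.121), within about 1 mm of the expected position.

**Checks:**
- **Pointer:** it shows about 15° net anticlockwise against 11° from the tool. That difference is within what I can read off the picture, so the knob did not visibly slip.
- **Coarse ring:** its mark looked unchanged after I let go of the knob.
- **Loose items:** I saw no change in the union or weighing bottle. I did not look at the others again, but the arm never went near them.

**Disagreements:**
- **Knob position:** the wrist camera's calibration shifts by about 2 mm between pictures, so my first sideways correction was wrong. I fixed it from the close-up before gripping.
- **Torque readings:** they were noisy, about 0.03–0.04 N m, so I averaged them and cross-checked against the wrist joint's torque.

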